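# Lay a bent oil pipe in the inspection cradle and lock it

### The job

Turn the keeper bar on the sloping cradle out of the way, then pick up the U-shaped steel oil pipe from the bench and lay it in the cradle, block side up: both pipe ends down in the two notches by the end stop, the bend resting on the two rests behind. Then turn the keeper bar back square across both pipe ends and leave everything at rest. Do not shove or knock over the other things on the bench.

Things in the scene. Friction and masses are not known exactly. Their poses are not given: they have to be found in the camera images.
- pipe_block (a point): U-shaped oil pipe (loose, 0.3 kg): round 14 mm steel tube, two parallel legs 90 mm apart (centre lines) joined by a straight bend. On the bend's middle sits a steel block, 24 (x) by 40 (y, along the bend) by 34 mm (z); this is its centre, a good grip. x points from the pipe's ends to the bend, z is up as it lies. Tube and block undersides are level; the tube's centre line is 10 mm below this point.
- end_left (a point): Centre of the rounded end of the pipe's left (+y) leg, on the tube's centre line; the metal ends 7 mm beyond it. In the pipe's axes 125 mm in -x, 45 mm in +y and 10 mm in -z from pipe_block.
- end_right (a point): The same for the right (-y) leg, 45 mm in -y.
- notch_left (a point): Where end_left lies when seated: in the left of two 90-degree V notches at the cradle's low front, 45 mm above the bench. The notches are 34 mm long, 31 mm wide at the top, run up the slope, and have an end stop plate 7.5 mm down-slope of this point; their edges rise 6 to 7 mm over this point along the seat's normal. Axes as cradle.
- notch_right (a point): The same for the right end (end_right), 90 mm in the cradle's -y from notch_left.
- bend_place (a point): Where pipe_block lies when the pipe is seated: 125 mm up the slope from the midpoint of the notch points and 10 mm out along the seat's normal. Two flat rests, 30 mm wide, stand under the legs 105 mm up the slope from the notch points. Axes as cradle.
- keeper (a joint): Aluminium bar 118 x 20 x 6 mm turning about a pivot half-way between the notches, on the seat's normal. 0 = shut, square across the notches (stop); grows as its knob swings from the cradle's +y side down-slope to the front; 1.57 = open, along the slope (stop at 1.75). Starts at 0 to 0.2. Light friction (0.04 N m) keeps it where left. Its underside is 4 mm over a seated tube, its top 10 mm.
- keeper_knob (a point): Middle of the black round knob on the keeper bar: 18 mm diameter, 36 mm high, standing along the seat's normal, 50 mm from the pivot axis. The bar's top is 18 mm below this point, the knob's top 18 mm above. Its z axis is the seat's normal; its y axis points from the pivot to the knob.
- keeper_pivot (a point): Point on the keeper's pivot axis, level with keeper_knob: 12 mm up the slope from the line of the notch points and 35 mm out from it along the normal.
- bearing_small_mid (a point): Bystander: steel bearing ring, 58 mm diameter, 17 mm high; its centre.
- bearing_big_mid (a point): Bystander: steel bearing ring, 84 mm diameter, 22 mm high; its centre.
- seal_ring_mid (a point): Bystander: flat black rubber seal, 80 mm diameter, 10 mm high; its centre.
- oil_can_mid (a point): Bystander: oil can, 68 mm diameter, body 100 mm high with a thin spout to 178 mm; middle of the body.
- spray_can_mid (a point): Bystander: metal can, 60 mm diameter, 170 mm high; its centre.
- grease_jar_mid (a point): Bystander: jar, 72 mm diameter, 75 mm high; its centre.
- screwdriver_grip (a point): Bystander: screwdriver, 200 mm long, lying; middle of its handle.
- cradle: Fixed grey steel cradle, base plate 190 x 150 mm; origin under its middle on the bench; x (level) points from its low front to its high back, z up. Its seat is a plane that rises 28 degrees towards +x: up the slope is (cos28, 0, sin28), the seat's normal is (-sin28, 0, cos28) in these axes. The seated pipe slopes so, block on top, ends low at the front.
- pipe: The same pipe, named for its speed: origin on the pipe's underside, half-way along its legs, 62.5 mm in -x from the block's centre; same axes.
Mind the look-alikes: they are no part of the job. Leave any green or red look-alike of the cradle alone.

How it is judged (in metres and radians):
On the way, in this order (a step that is already met when the one before it is completed fails the run):
1. the keeper bar is turned open, clear of the notches (value of joint keeper above 1.2 rad), for 0.2 s.
2. the pipe is lifted clear of the bench (height (world z) of pipe_block above 0.08 m), for 0.2 s.
3. the pipe lies in the cradle, both ends in the notches and the bend on its rests (distance between end_left and notch_left below 0.01 m and distance between end_right and notch_right below 0.01 m and distance between pipe_block and bend_place below 0.014 m), for 0.2 s.
4. the keeper bar is turned back across both ends (value of joint keeper below 0.25 rad), for 0.2 s.
At the end, for the whole second after the job is handed in: Each pipe end is within 10 mm of its seated place in its notch, the block within 14 mm of its seated place over the bend rests, the keeper bar is closed to within 0.25 rad of square across the ends, and the pipe is still (all of step 3 and value of joint keeper below 0.25 rad and linear speed of pipe below 0.02 m/s); the robot touches nothing.
It fails at once if another thing on the bench is shoved more than 30 mm or knocked over (distance of any of bearing_small_mid, bearing_big_mid, seal_ring_mid, oil_can_mid, spray_can_mid, grease_jar_mid, screwdriver_grip from where it was at the start of the episode above 0.03 m or angle between any of bearing_small_mid, bearing_big_mid, seal_ring_mid, oil_can_mid, spray_can_mid, grease_jar_mid's own z axis and vertical above 0.5 rad).
It also fails if it takes over 72 s, if anything falls off the work surface, if the arm or the gripper's body presses on something with over 40 N, if the wrist force passes 120 N, or if a joint passes its speed limit or range.

### The arm

A 6-joint arm with a two-finger parallel gripper is mounted at the origin on the work surface. World frame = base frame: x ahead of the robot, y to its left, z up, the work surface at z = 0. Lengths are in mm, angles in rad, forces in N, time in s.
With the tool pointing down it reaches from about 275 to 750 mm from the base axis. Payload 10.2 kg.
Tool frame: the origin (TCP) lies on the centre line of the jaws, within the pads' length; the fingertips stand 8 mm ahead of it and the grasp point (between the pads) lies 11 mm behind it; x points along the fingers, y is the direction in which the jaws open and shut, and the axes are right-handed (so a half turn about x gives the same grasp; the last joint's range is limited). The gripper opens to 85 mm and grips with 20 to 120 N. Pads are 22 mm wide; open, the fingers measure 114 mm over their backs; the gripper's body (76 mm by 85 mm) begins 54 mm behind the grasp point. The pads swing forward as they close: fully open they stand 13 mm farther back than shut.
Start: joints at [-1.403, 0.313, 1.498, -0, 1.331, -0.223], TCP at [199.975, -485.429, 239.294] pointing down, gripper open.
Joint ranges: [-2.94, 2.94], [-0.97, 2.17], [0.19, 2.56], [-1.23, 4.37], [0.02, 3.11], [-2.88, 2.88]. Speed limits (rad/s): [2.39, 2.39, 3.01, 3.14, 3.14, 3.14].

### API

Orientations are given as a unit quaternion [w, x, y, z].
In Python, from rig import ctrl, vision, workorder gives the robot as it stands. The module is installed in compiled form; this text tells all that it offers.
- The arm moves only by the shell command python3 -m jog 'ROWS' [OPENING] [FORCE]. ROWS is JSON, a list that holds one entry, the list of rows, each a list of 6 numbers: the shift along the tool's x, y, z in m, then the turn, a rotation vector about the tool's x, y, z in rad. A call has 1 to 12 rows; each row shifts and turns the commanded pose from where the row before left it, along the tool's axes as they then stand; what a row does not reach is not made up. A row lasts 1/8 s, in which the tool goes at most 62.5 mm and 10.7 degrees, less where a joint would pass 70% of its speed; a pose out of reach is approached as far as the arm can. A call is refused whole if a number of a shift passes 0.0625 or a number of a turn 0.188, either way. A call with a gripper value outside its range is refused whole. OPENING is the closure in counts, from 0 (fully open) to 255 (shut), set as the call begins (- or left out, the last holds). The fingers move at their own pace and stop on an object; FORCE is the grip in N (left out, the last holds). Time passes only in rows, so rows that do not move let the fingers close. It gives the time, the measured TCP pose, the force and the opening at its end, in the units of the state.
- ctrl.sense(): the state, without advancing time (a new reading comes with each control period).
- vision.capture(name): name is "scene" or "side" or "wrist"; returns a dict with "image" (420x560x3 uint8, red, green, blue), "mtx" (3x3 intrinsics, pixels), "k1" (the pictures are not rectified: a ray, as slopes to the right and down, at radius r is drawn at 1 + k1 r^2 times it, then the intrinsics apply), "R" (3x3) and "t" (3): a world point X has camera coordinates R X + t; the wrist camera has in their place "hand_eye" (4x4, takes a point from camera to tool coordinates, whose origin is the TCP and whose axes are the tool frame's). Camera axes: x right, y down, z forward; pixel columns grow to the right and rows downward; lengths in mm; the calibration is good to about 2 mm. A picture is of the moment at which its call begins: read the wrist's pose just before it. There is no depth.
- workorder.finish_job(): hands the job in, once; it reports no verdict.
The state is a dict: "time_s": time; "joints": joint angles; "dq": joint speeds; "tau": joint torques, N m; "eef_pos": TCP position; "ee_rot": TCP orientation; "force": force on the tool from outside, world axes, zero at the start; "wrist_torque": the same for the moment, N m; "grip_width": opening from 0.0 (shut) to 1.0 (fully open).
Only numpy, scipy, OpenCV 4.12 (cv2) and the standard library are available. Lean on these libraries where they do the work, as an engineer would, in place of code of your own. Each camera call takes 0.05 s, during which the arm holds its last target.

## Working session

There is one attempt and no reset: what is moved stays moved. The work goes in short steps, Python scripts to look and compute and a shell command to move; the robot and the scene stay as the last step left them, time stands still between calls to the robot, and variables do not carry over. Pictures are saved under pics/ and viewed, and the job is handed in when it is done.

```bash
mkdir -p pics; ls
python3 - <<'E'
from rig import ctrl, vision
import cv2, numpy as np
s=ctrl.sense()
for k,v in s.items(): print(k,np.round(v,3))
for n in ["scene","side","wrist"]:
    c=vision.capture(n)
    cv2.imwrite(f"pics/{n}0.png",cv2.resize(c["image"][:,:,::-1],(800,600),interpolation=cv2.INTER_CUBIC))
    np.savez(f"cap_{n}0.npz",**c)
    print(n,{k:np.round(v,4).tolist() for k,v in c.items() if k!="image"})
E
```

```text
pics
time_s 0.0
joints [-1.403  0.313  1.498  0.     1.331 -0.223]
dq [ 0.001 -0.001  0.    -0.001 -0.001 -0.   ]
tau [-0.0000e+00 -4.1227e+01 -2.5974e+01 -0.0000e+00  4.0000e-03 -0.0000e+00]
eef_pos [ 199.94  -485.162  238.722]
ee_rot [ 0.137  0.694  0.138 -0.694]
force [ 0.672  0.406 -0.035]
wrist_torque [-0.04   0.009  0.02 ]
grip_width 1.0
scene {'mtx': [[422.433, 0.0, 279.8428], [0.0, 422.433, 210.8043], [0.0, 0.0, 1.0]], 'k1': -0.0772, 'R': [[-0.051, 0.9986, 0.0165], [0.6722, 0.0466, -0.7389], [-0.7386, -0.0266, -0.6736]], 't': [34.9391, -279.1184, 1502.2631]}
side {'mtx': [[470.6518, 0.0, 276.1788], [0.0, 470.6518, 203.6518], [0.0, 0.0, 1.0]], 'k1': 0.0217, 'R': [[-0.8928, -0.4505, -0.0087], [-0.3207, 0.6489, -0.69], [0.3164, -0.6132, -0.7238]], 't': [481.0476, 228.9934, 1407.1952]}
wrist {'mtx': [[336.2631, 0.0, 284.2511], [0.0, 336.2631, 207.7383], [0.0, 0.0, 1.0]], 'k1': -0.0776, 'hand_eye': [[0.0012, -0.2966, 0.955, -134.2038], [1.0, 0.0019, -0.0007, -0.8323], [-0.0016, 0.955, 0.2966, -74.3974], [0.0, 0.0, 0.0, 1.0]]}
```

View pics/scene0.png

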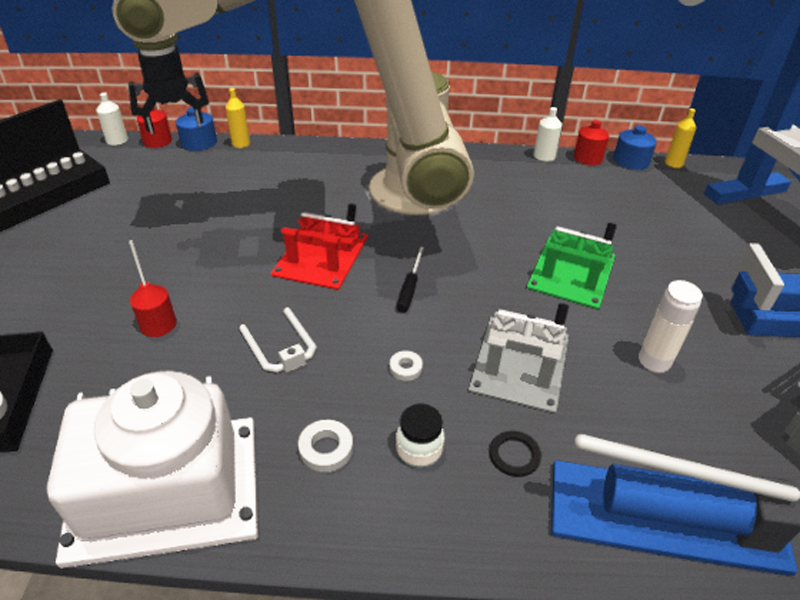

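View pics/side0.png

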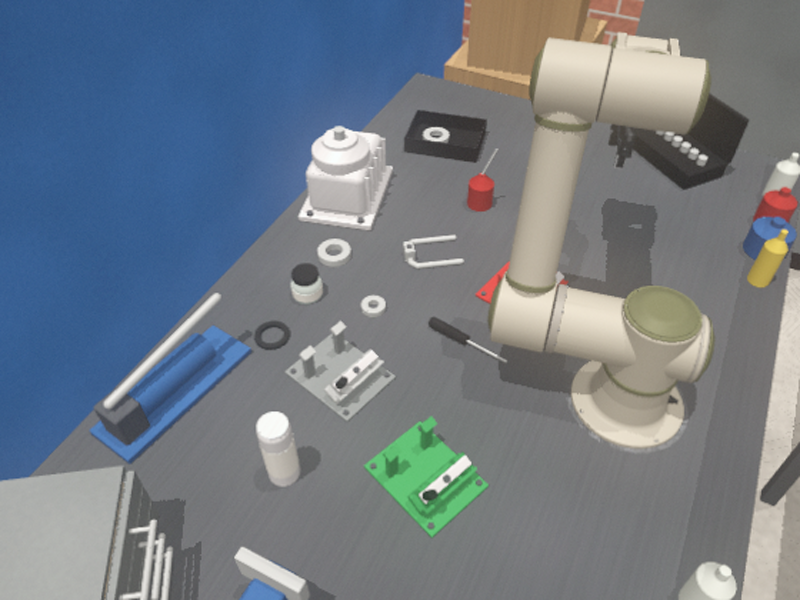

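View pics/wrist0.png

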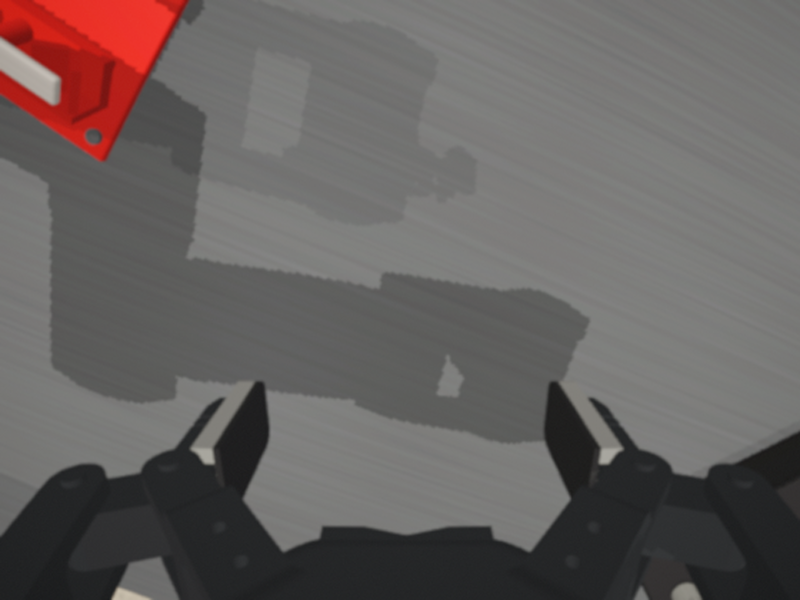

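The scene view shows the grey cradle around (520,360) and the pipe around (280,340), with the block at (291,355). The red and green cradles are look-alikes. In the side view the cradle is at (340,370) and the pipe at (430,250). Next I'll enlarge both.

```bash
cat > hp.py <<'E'
import numpy as np, cv2
from scipy.spatial.transform import Rotation as Ro
from scipy.optimize import least_squares
def load(n):
    d=dict(np.load(n)); return d
def undist(c,uv):
    K=c["mtx"]; x=(uv[0]-K[0,2])/K[0,0]; y=(uv[1]-K[1,2])/K[1,1]
    p=np.array([x,y]); q=p.copy()
    for _ in range(20): q=p/(1+c["k1"]*(q@q))
    return np.array([q[0],q[1],1])
def ext(c,pose=None):
    if "R" in c: return c["R"],c["t"]
    # pose: (pos, quat wxyz)
    T=np.eye(4); T[:3,:3]=Ro.from_quat(np.roll(pose[1],-1)).as_matrix(); T[:3,3]=pose[0]
    M=np.linalg.inv(T@c["hand_eye"]); return M[:3,:3],M[:3,3]
def ray(c,uv,pose=None):
    R,t=ext(c,pose); return -R.T@t, R.T@undist(c,uv)
def onz(c,uv,z,pose=None):
    o,d=ray(c,uv,pose); return o+d*(z-o[2])/d[2]
def proj(c,X,pose=None):
    R,t=ext(c,pose); X=np.atleast_2d(X); p=X@R.T+t; s=p[:,:2]/p[:,2:]
    s=s*(1+c["k1"]*(s**2).sum(1))[:,None]; K=c["mtx"]
    return s*[K[0,0],K[1,1]]+K[:2,2]
def crop(c,x0,y0,w,h,f,name):
    im=c["image"][y0:y0+h,x0:x0+w,::-1]
    cv2.imwrite(name,cv2.resize(im,None,fx=f,fy=f,interpolation=cv2.INTER_CUBIC))
E
python3 - <<'E'
from hp import *
s=load("cap_scene0.npz"); d=load("cap_side0.npz")
crop(s,320,200,100,100,6,"pics/s_cr.png"); crop(d,190,215,100,100,6,"pics/d_cr.png")
crop(s,155,205,80,70,8,"pics/s_pp.png"); crop(d,270,155,70,50,8,"pics/d_pp.png")
E
```

```text
(no output)
```

View pics/s_cr.png

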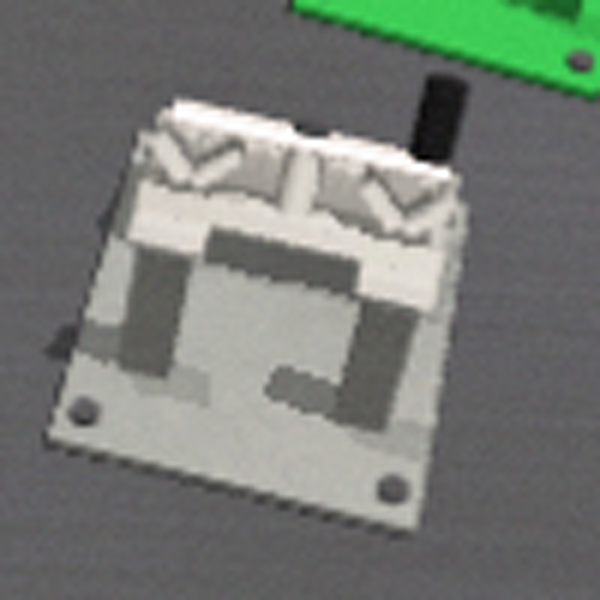

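View pics/d_cr.png

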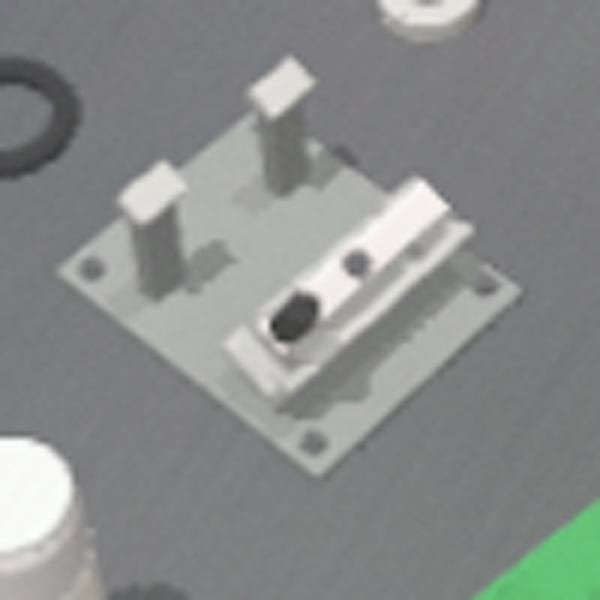

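View pics/s_pp.png

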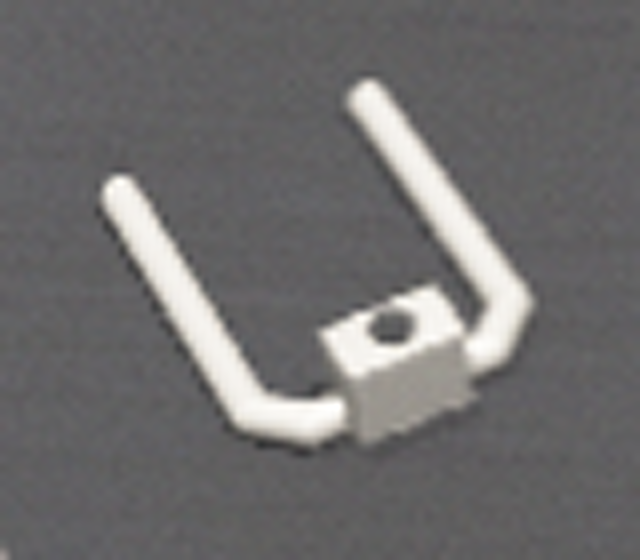

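View pics/d_pp.png

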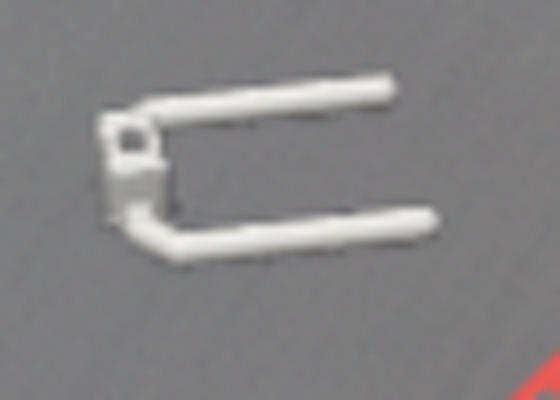

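```bash
cat > fit1.py <<'E'
from hp import *
s=load("cap_scene0.npz"); d=load("cap_side0.npz")
S=lambda x,y:(320+x/6-.4,200+y/6-.4); D=lambda x,y:(190+x/6-.4,215+y/6-.4)
n28=np.radians(28); U=np.array([np.cos(n28),0,np.sin(n28)]); N=np.array([-np.sin(n28),0,np.cos(n28)])
def model(p):
    x0,y0,yaw,h,xn,k=p
    n0=np.array([xn,0,45.]); 
    P={}
    P['bl']=[95,75,h];P['br']=[95,-75,h];P['fl']=[-95,75,h];P['fr']=[-95,-75,h]
    P['rl']=n0+105*U-7*N+[0,45,0]; P['rr']=n0+105*U-7*N-[0,45,0]
    P['piv']=n0+12*U+19*N
    P['knob']=n0+12*U+53*N+50*(np.cos(k)*np.array([0,1,0])-np.sin(k)*U)
    P['knobm']=n0+12*U+35*N+50*(np.cos(k)*np.array([0,1,0])-np.sin(k)*U)
    R=Ro.from_euler('z',yaw).as_matrix()
    return {a:R@np.array(b,float)+[x0,y0,0] for a,b in P.items()}
obs=[('s','br',S(52,434)),('s','bl',S(415,525)),('d','bl',D(60,270)),('d','fl',D(320,475)),('d','fr',D(522,290)),
 ('d','rl',D(153,192)),('d','rr',D(282,88)),('d','piv',D(357,263)),('d','knob',D(300,312)),('s','knobm',S(441,118))]
def res(p,full=False):
    P=model(p); r=[]
    for c,a,uv in obs: r.append((proj(s if c=='s' else d,P[a])[0]-uv))
    return np.array(r) if full else np.ravel(r)
if __name__=="__main__":
    f=least_squares(res,[450,150,0,8,-60,0.05],loss='soft_l1')
    print(np.round(f.x,3)); 
    for o,r in zip(obs,res(f.x,True)): print(o[0],o[1],np.round(r,2))
    for a,b in model(f.x).items(): print(a,np.round(b,1))
    # pipe
    P=lambda x,y:(155+x/8-.4,205+y/8-.4); Q=lambda x,y:(270+x/8-.4,155+y/8-.4)
    ob=[('s',[-62.5-0,0,0],None)]
    pts=[('s','er',P(120,190)),('s','el',P(370,93)),('s','bt',P(393,328)),('d','er',Q(430,220)),('d','el',Q(388,88)),('d','bt',Q(131,137))]
    # which leg is left: x from ends to bend; decided by handedness in fit
    M={'el':[-125,45,7],'er':[-125,-45,7],'bt':[0,0,34]}
    def rp(q,full=False):
        R=Ro.from_euler('z',q[2]).as_matrix(); r=[proj(s if c=='s' else d,R@np.array(M[a],float)+[q[0],q[1],0])[0]-uv for c,a,uv in pts]
        return np.array(r) if full else np.ravel(r)
    g=least_squares(rp,[500,-150,0],loss='soft_l1')
    print('pipe block xy yaw',np.round(g.x,3)); print(np.round(rp(g.x,True),2))
E
python3 fit1.py
```

```text
[565.238 210.092  -6.544   9.789 -53.646  -6.272]
s br [-0.77 -0.26]
s bl [0.52 0.1 ]
d bl [-0.79 -0.04]
d fl [-0.25  0.62]
d fr [ 0.4  -0.03]
d rl [-0.08  0.26]
d rr [0.03 0.13]
d piv [-0.13  0.42]
d knob [ 0.73 -0.32]
s knobm [-0.6   0.78]
bl [676.4 258.1   9.8]
br [637.7 113.2   9.8]
fl [492.8 307.    9.8]
fr [454.1 162.1   9.8]
rl [617.7 242.7  88.1]
rr [594.6 155.7  88.1]
piv [515.  223.5  67.4]
knob [512.  276.   97.2]
knobm [520.2 273.8  81.3]
pipe block xy yaw [ 594.499 -196.877   31.999]
[[  0.44   0.29]
 [  0.34   1.09]
 [ -0.99  -0.07]
 [ -4.73 -15.5 ]
 [  4.98  17.66]
 [  0.97   0.51]]
```

```bash
sed -i "s/('d','er',Q(430,220)),('d','el',Q(388,88))/('d','el',Q(430,220)),('d','er',Q(388,88))/" fit1.py; python3 fit1.py | tail -8
python3 - <<'E'
from hp import *
s=load("cap_scene0.npz"); d=load("cap_side0.npz")
# bystanders, base px in 800x600 scene pic
for n,uv,z in [("oilcan",(155,322),20),("spray",(658,357),10),("jar",(420,448),20),("smallb",(406,366),9),("bigb",(326,446),11),("seal",(515,453),5),("sdriver",(405,292),12),("tip",(420,250),5),("redc",(340,284),0),("redc2",(275,268),0),("greencorner",(597,304),0),("green",(530,285),0),("gr",(615,262),0)]:
    print(n,np.round(onz(s,np.array(uv)*.7,z)))
E
```

```text
knobm [520.2 273.8  81.3]
pipe block xy yaw [ 593.935 -195.7    126.27 ]
[[ 0.06  0.76]
 [-0.29  1.1 ]
 [-0.48 -0.21]
 [-0.13  0.85]
 [ 0.13  0.76]
 [ 0.97  0.76]]
oilcan [ 527. -466.   20.]
spray [545. 463.  10.]
jar [769.  35.  20.]
smallb [594.   6.   9.]
bigb [ 769. -110.   11.]
seal [760. 184.   5.]
sdriver [402.  -4.  12.]
tip [254.  22.   5.]
redc [ 373. -138.    0.]
redc2 [ 331. -281.    0.]
greencorner [397. 381.   0.]
green [348. 251.  -0.]
gr [257. 447.   0.]
```

```bash
cat >> hp.py <<'E'
def pose(s=None):
    if s is None:
        from rig import ctrl; s=ctrl.sense()
    return np.array(s["eef_pos"],float),Ro.from_quat(np.roll(s["ee_rot"],-1)).as_matrix(),s
def toolR(xax,yax):
    x=np.array(xax,float);x/=np.linalg.norm(x);y=np.array(yax,float);y-=x*(x@y);y/=np.linalg.norm(y)
    return np.stack([x,y,np.cross(x,y)],1)
def delta(p,R,Rt,pt):
    print("shift in present axes (m)",np.round(R.T@(np.array(pt)-p)/1000,4),"rotvec",np.round(Ro.from_matrix(R.T@Rt).as_rotvec(),4),"shift in target axes",np.round(Rt.T@(np.array(pt)-p)/1000,4))
# cradle from fit
CX,CY,CYAW,XN,KQ=565.24,210.09,-6.544+2*np.pi,-53.65,0.011
def cr(v): return Ro.from_euler('z',CYAW).as_matrix()@np.array(v,float)
_a=np.radians(28)
U=cr([np.cos(_a),0,np.sin(_a)]);N=cr([-np.sin(_a),0,np.cos(_a)]);Y=cr([0,1,0])
def seat(u,y,n): return np.array([CX,CY,0])+cr([XN,0,45])+u*U+y*Y+n*N
def knob(k,n=35): return seat(12,0,n)+50*(np.cos(k)*Y-np.sin(k)*U)
E
python3 - <<'E'
from hp import *
p,R,s=pose(); print(p,np.round(R,3))
print("knob shut",knob(KQ),"open",knob(1.57),"bend",seat(125,0,10),"notches",seat(0,45,0),seat(0,-45,0))
for sg in (1,-1):
    Rt=toolR(-N,sg*U); print(sg); delta(p,R,Rt,knob(KQ))
    Rt=toolR([0,0,-1],sg*np.array([np.cos(.606),np.sin(.606),0])); delta(p,R,Rt,[594,-196,17])
E
```

```text
[ 199.92337919 -485.25213782  238.88771916] [[-0.     0.381 -0.925]
 [ 0.001 -0.925 -0.381]
 [-1.    -0.001 -0.   ]]
knob shut [520.18909534 273.86086871  81.27862035] open [465.1216307  236.85220987  58.06325381] bend [615.50430204 196.67475547 112.51342128] notches [525.00848141 267.40271597  45.        ] [501.80038144 180.44649655  45.        ]
1
shift in present axes (m) [ 0.1582 -0.5798 -0.5852] rotvec [-0.9005  0.2239  0.4543] shift in target axes [ 0.1925  0.0264 -0.816 ]
shift in present axes (m) [ 0.2221 -0.1171 -0.4745] rotvec [-1.786e+00 -9.000e-04  5.000e-04] shift in target axes [ 0.2219  0.4887 -0.0133]
-1
shift in present axes (m) [ 0.1582 -0.5798 -0.5852] rotvec [ 2.169   0.5418 -0.267 ] shift in target axes [ 0.1925 -0.0264  0.816 ]
shift in present axes (m) [ 0.2221 -0.1171 -0.4745] rotvec [1.3556e+00 5.0000e-04 9.0000e-04] shift in target axes [ 0.2219 -0.4887  0.0133]
```

```bash
python3 -m jog '[[[0,-0.042,-0.042,0,0,0],[0,-0.042,-0.042,0,0,0],[0,-0.042,-0.042,0,0,0],[0,-0.042,-0.042,0,0,0],[0,-0.042,-0.042,0,0,0],[0,-0.042,-0.042,0,0,0],[0,-0.042,-0.042,0,0,0],[0,-0.042,-0.042,0,0,0],[0,-0.042,-0.042,0,0,0],[0,-0.042,-0.042,0,0,0],[0,-0.042,-0.042,0,0,0],[0,-0.042,-0.042,0,0,0]]]' 160 40
python3 - <<'E'
from hp import *
p,R,s=pose(); print(p,s["joints"],s["grip_width"])
delta(p,R,toolR(-N,U),knob(KQ)+110*N)
E
```

```text
time_s: 1.65
eef_pos: [474.4, 174.6, 239.2]
ee_rot: [-0.137, -0.694, -0.137, 0.694]
force: [1.2, -1.1, 0.7]
grip_width: 0.372
[474.3530445  174.62876395 239.18836381] [ 1.20674724e-01  2.69969406e-01  1.55531431e+00 -1.87153136e-04
  1.31634624e+00  1.30041372e+00] 0.372179499793189
shift in present axes (m) [ 0.0608 -0.1056 -0.0392] rotvec [-0.9     0.2245  0.4534] shift in target axes [ 0.0382 -0.0576 -0.1077]
```

```bash
python3 -m jog '[[[0,0,0,-0.15,0.0374,0.0756],[0,0,0,-0.15,0.0374,0.0756],[0,0,0,-0.15,0.0374,0.0756],[0,0,0,-0.15,0.0374,0.0756],[0,0,0,-0.15,0.0374,0.0756],[0,0,0,-0.15,0.0374,0.0756],[0.013,-0.019,-0.036,0,0,0],[0.013,-0.019,-0.036,0,0,0],[0.012,-0.02,-0.036,0,0,0],[0,0,0,0,0,0]]]'
cat > wcap.py <<'E'
from hp import *
from rig import vision
import sys
p,R,s=pose(); q=np.array(s["ee_rot"])
c=vision.capture("wrist"); n=sys.argv[1]
np.savez(f"cap_{n}.npz",p=p,q=q,**c)
cv2.imwrite(f"pics/{n}.png",cv2.resize(c["image"][:,:,::-1],(800,600),interpolation=cv2.INTER_CUBIC))
print(np.round(p,1),np.round(s["joints"],3),np.round(s["force"],1),round(float(s["grip_width"]),3),s["time_s"])
E
python3 wcap.py w1
python3 - <<'E'
from hp import *
p,R,s=pose(); delta(p,R,toolR(-N,U),knob(KQ)+110*N)
E
```

```text
time_s: 2.9
eef_pos: [468.6, 287.0, 176.6]
ee_rot: [0.554, 0.647, 0.284, -0.44]
force: [0.3, -0.1, 0.0]
grip_width: 0.376
[468.6 287.  176.6] [ 0.48   0.307  1.763 -0.477  0.759  1.035] [ 0.3 -0.1  0. ] 0.376 2.9
shift in present axes (m) [-0.0003  0.0011 -0.0014] rotvec [0.0018 0.0005 0.0013] shift in target axes [-0.0003  0.0011 -0.0014]
```

View pics/w1.png

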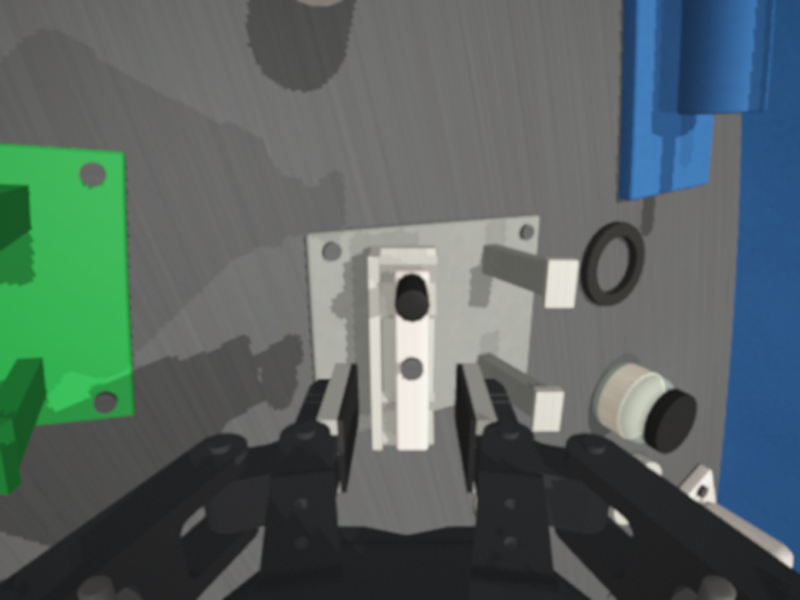

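The keeper knob's top is at (412,305), the pivot screw at (411,368), and the rest tops at (562,284) and (547,409). The bar looks shut. I'll refine the cradle fit with this view.

```bash
cat > fit2.py <<'E'
import fit1; from fit1 import *
w=load("cap_w1.npz"); wp=(w["p"],w["q"])
W=lambda x,y:np.array([x*.7-.15,y*.7-.15])
ow=[('fl',W(308,236)),('bl',W(539,217)),('rl',W(562,284)),('rr',W(547,409)),('piv',W(411,368)),('knob',W(412,305))]
def r2(p,full=False):
    P=model(p[:6]); a=res(p[:6],True); b=np.array([proj(w,P[n],wp)[0]-uv for n,uv in ow])
    return (a,b) if full else np.r_[a.ravel(),b.ravel()]
f=least_squares(r2,[565,210,-.26,8,-54,0.0],loss='soft_l1',)
print(np.round(f.x,3)); a,b=r2(f.x,True)
for o,r in zip(obs,a): print(o[0],o[1],np.round(r,2))
for o,r in zip(ow,b): print(o[0],np.round(r,2))
g=least_squares(lambda p:r2(np.r_[p[:3],9,p[3:]])[20:],[565,210,-.26,-54,0.0]); print("wrist only",g.x)
E
python3 fit2.py
```

```text
[ 5.64884e+02  2.10763e+02 -2.61000e-01  9.21100e+00 -5.46630e+01
  9.00000e-03]
s br [-0.54 -0.23]
s bl [0.7  0.15]
d bl [-0.79  0.25]
d fl [-0.28  0.95]
d fr [0.41 0.31]
d rl [0.14 0.63]
d rr [0.27 0.49]
d piv [0.11 0.82]
d knob [0.92 0.07]
s knobm [-0.3   0.46]
fl [-0.6  -2.02]
bl [ 2.   -0.91]
rl [-0.12  0.26]
rr [0.64 2.21]
piv [0.5 0.2]
knob [0.1  0.83]
wrist only [ 5.64763361e+02  2.10937512e+02 -2.57401428e-01 -5.45752662e+01
  5.25417623e-03]
```

```bash
sed -i 's/^CX,CY.*/CX,CY,CYAW,XN,KQ=564.88,210.77,-0.260,-54.65,0.008/' hp.py
python3 - <<'E'
from hp import *
p,R,s=pose(); delta(p,R,toolR(-N,U),knob(KQ,30))
Rt=toolR(-N,U)
# arc rows for keeper: per row a rad; knob(k) with tool turning -a about x
a=0.16
for i in range(0,2):
    k=KQ+i*a; R0=toolR(-N,U) if 0 else Ro.from_rotvec(N*(k-KQ)).as_matrix()@Rt
    print(np.round(R0.T@(knob(k+a,30)-knob(k,30)),2))
E
```

```text
shift in present axes (m) [ 0.114 -0.    -0.002] rotvec [0.0011 0.0009 0.0013] shift in target axes [ 0.114  -0.0002 -0.0019]
[ 0.   -7.96  0.7 ]
[ 0.   -7.96  0.7 ]
```

```bash
python3 -m jog '[[[0.04,0,-0.001,0,0,0],[0.04,0,-0.001,0,0,0],[0.02,0,0,0,0,0],[0.014,0,0,0,0,0],[0,0,0,0,0,0]]]'; python3 wcap.py w2
```

```text
time_s: 3.58
eef_pos: [522.1, 272.9, 77.8]
ee_rot: [0.553, 0.648, 0.282, -0.44]
force: [-1.1, 0.1, 0.3]
grip_width: 0.375
[522.1 272.9  77.8] [ 0.406  0.519  1.752 -0.587  0.553  1.124] [-1.1  0.1  0.3] 0.375 3.575
```

View pics/w2.png

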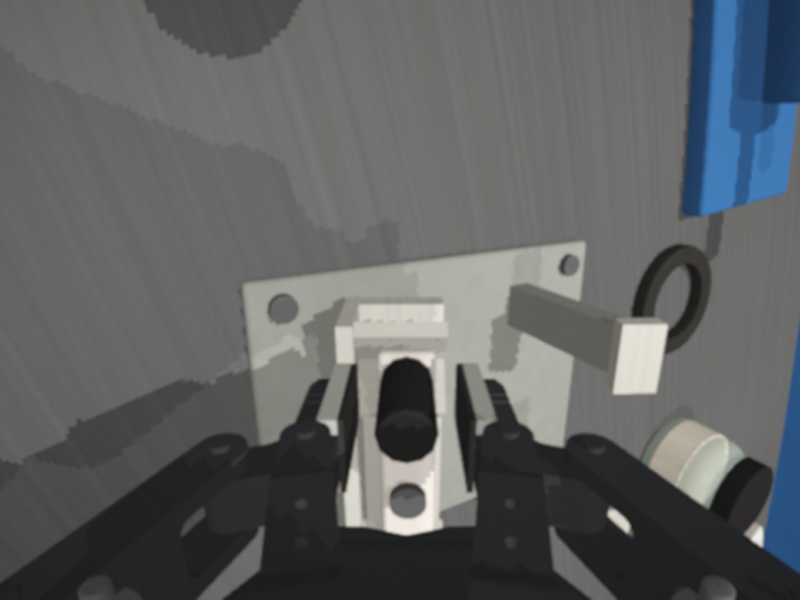

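The knob at (407,410) stands between the pads. Now I'll swing it open.

```bash
python3 -m jog '[[[0,-0.008,0.0007,-0.16,0,0],[0,-0.008,0.0007,-0.16,0,0],[0,-0.008,0.0007,-0.16,0,0],[0,-0.008,0.0007,-0.16,0,0],[0,-0.008,0.0007,-0.16,0,0]]]'
python3 - <<'E'
from hp import *
p,R,s=pose(); k=KQ+.8; delta(p,R,Ro.from_rotvec(N*.8).as_matrix()@toolR(-N,U),knob(k,30)); print(s["force"],s["joints"])
E
```

```text
time_s: 4.25
eef_pos: [487.4, 267.3, 62.4]
ee_rot: [0.764, 0.38, 0.431, -0.293]
force: [0.8, 0.2, 0.9]
grip_width: 0.37
shift in present axes (m) [ 0.0017 -0.0012 -0.001 ] rotvec [ 0.0041  0.0006 -0.0025] shift in target axes [ 0.0017 -0.0012 -0.001 ]
[0.83773687 0.2385124  0.94899001] [ 0.42445549  0.49459167  1.85557463 -0.67617737  0.49441561  0.43439774]
```

```bash
python3 -m jog '[[[0,-0.008,0.0007,-0.16,0,0],[0,-0.008,0.0007,-0.16,0,0],[0,-0.008,0.0007,-0.16,0,0],[0,-0.008,0.0007,-0.16,0,0],[0,-0.008,0.0007,-0.16,0,0],[0,-0.004,0,-0.08,0,0],[0,0,0,0,0,0]]]';  python3 wcap.py w3
```

```text
time_s: 5.12
eef_pos: [465.2, 230.9, 55.6]
ee_rot: [0.853, 0.021, 0.515, -0.084]
force: [-0.5, -0.5, -0.1]
grip_width: 0.371
[465.2 230.9  55.6] [ 0.368  0.445  1.973 -0.747  0.419 -0.406] [-0.5 -0.5 -0.1] 0.371 5.125
```

View pics/w3.png

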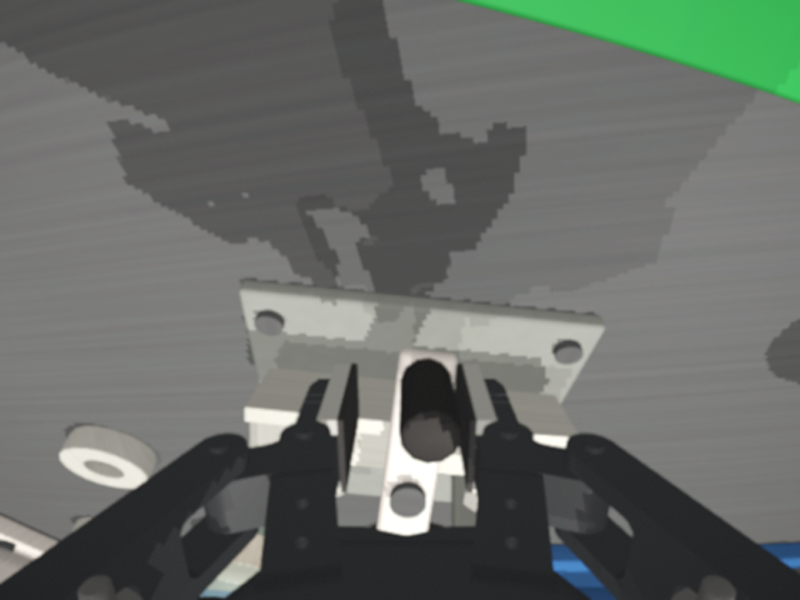

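The bar is along the slope, with the knob at (428,430) against the right pad, so the joint is at about 1.55. I'll back off along the normal.

```bash
python3 -m jog '[[[-0.02,0,0,0,0,0],[-0.05,0,0,0,0,0],[-0.05,0,0,0,0,0],[-0.04,0,0,0,0,0]]]' 75 40
python3 - <<'E'
from hp import *
p,R,s=pose(); print(p)
delta(p,R,toolR([0,0,-1],[np.cos(.606),np.sin(.606),0]),[594,-196,140])
E
```

```text
time_s: 5.68
eef_pos: [391.5, 250.7, 198.0]
ee_rot: [0.853, 0.022, 0.515, -0.083]
force: [-0.4, 0.8, 0.4]
grip_width: 0.705
[391.54794811 250.67969148 197.96635315]
shift in present axes (m) [ 0.1968 -0.4039  0.205 ] rotvec [ 0.7948  0.4805 -0.1494] shift in target axes [ 0.058  -0.088   0.4825]
```

```bash
python3 -m jog '[[[0,0,0,0.1325,0.08,-0.025],[0,0,0,0.1325,0.08,-0.025],[0,0,0,0.1325,0.08,-0.025],[0,0,0,0.1325,0.08,-0.025],[0,0,0,0.1325,0.08,-0.025],[0,0,0,0.1325,0.08,-0.025],[0,-0.01,0.053,0,0,0],[0,-0.01,0.053,0,0,0],[0,-0.01,0.053,0,0,0],[0,-0.01,0.053,0,0,0],[0,-0.01,0.053,0,0,0],[0,-0.01,0.053,0,0,0]]]'; python3 -m jog '[[[0.019,-0.01,0.053,0,0,0],[0.019,-0.01,0.053,0,0,0],[0.019,-0.008,0.053,0,0,0],[0,0,0,0,0,0],[0,0,0,0,0,0]]]';  python3 wcap.py w4
python3 - <<'E'
from hp import *
p,R,s=pose(); print(p)
delta(p,R,toolR([0,0,-1],[np.cos(.606),np.sin(.606),0]),[594,-196,140])
E
```

```text
time_s: 7.18
eef_pos: [525.0, -46.8, 196.9]
ee_rot: [0.627, 0.327, 0.626, -0.329]
force: [0.4, 0.5, -0.4]
grip_width: 0.702
time_s: 7.8
eef_pos: [591.9, -191.4, 140.0]
ee_rot: [0.626, 0.327, 0.626, -0.329]
force: [-0.2, -0.5, 1.3]
grip_width: 0.705
[ 591.9 -191.4  140. ] [-0.5    0.61   1.312 -0.003  1.219 -1.105] [-0.2 -0.5  1.3] 0.705 7.8
[ 591.98134846 -191.0437686   140.47320245]
shift in present axes (m) [ 0.0005 -0.0012  0.0052] rotvec [0.0009 0.0019 0.0022] shift in target axes [ 0.0005 -0.0012  0.0052]
```

View pics/w4.png

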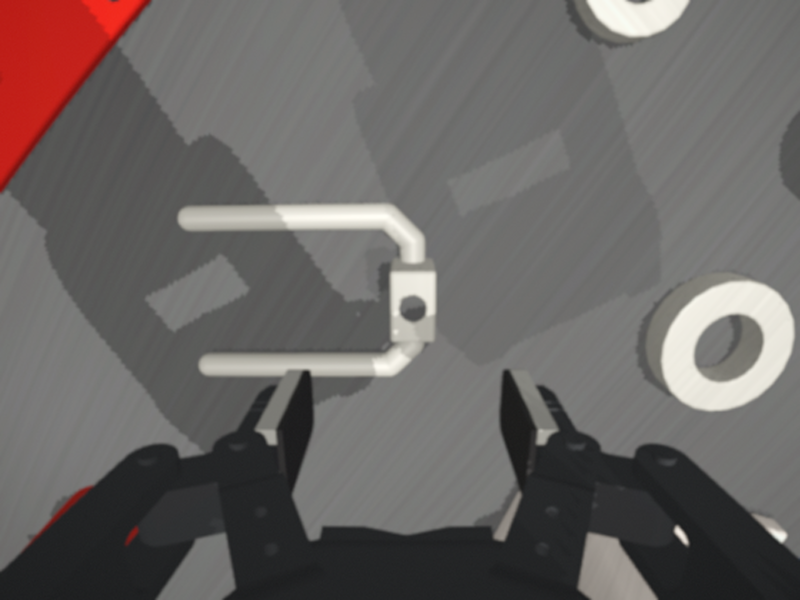

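The pipe legs lie level in the picture. The block's hole is at (413,308), and the leg ends are centred at about (187,218) and (208,365).

Run:
```python
from hp import *
w=load("cap_w4.npz"); wp=(w["p"],w["q"])
b=onz(w,(413*.7,308*.7),34,wp); l=onz(w,(188*.7,218*.7),7,wp); r=onz(w,(210*.7,365*.7),7,wp)
print(b,l,r,np.linalg.norm(l-r)); m=(l+r)/2; v=b-m; print(np.linalg.norm(v[:2]),np.arctan2(v[1],v[0]), "perp yaw",np.arctan2(-(r-l)[0]*-1*-1,(l-r)[1]))
print("legs yaw",np.arctan2(-(l-r)[0],(l-r)[1]))
p,R,s=pose()
delta(p,R,toolR([0,0,-1],[np.cos(.606),np.sin(.606),0]),[b[0],b[1],14])
```

```text
[ 596.09677702 -193.13917657   34.        ] [ 466.58051837 -229.23804998    7.        ] [ 519.85987744 -302.80108125    7.        ] 90.83066482682219
126.07593600156972 0.6163582890246109 perp yaw -0.6268283069134987
legs yaw 0.6268283069134987
shift in present axes (m) [0.1265 0.0025 0.0038] rotvec [0.0009 0.0019 0.0022] shift in target axes [0.1265 0.0022 0.0041]
```

```bash
python3 -m jog '[[[0,0.0025,0.004,-0.01,0,0],[0.05,0,0,0,0,0],[0.045,0,0,0,0,0],[0.022,0,0,0,0,0],[0.01,0,0,0,0,0],[0,0,0,0,0,0]]]'; python3 wcap.py w5
```

```text
time_s: 8.6
eef_pos: [596.4, -194.0, 13.1]
ee_rot: [0.628, 0.324, 0.628, -0.326]
force: [0.3, 0.2, 0.6]
grip_width: 0.703
[ 596.4 -194.    13.1] [-0.5    0.777  1.384 -0.004  0.98  -1.115] [0.3 0.2 0.6] 0.703 8.6
```

View pics/w5.png

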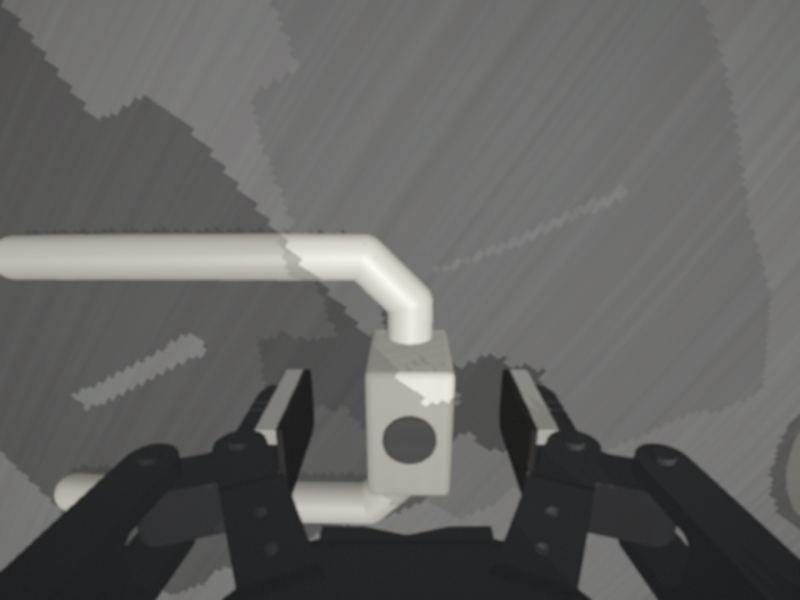

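```bash
python3 -m jog '[[[0,0,0,0,0,0],[0,0,0,0,0,0],[0,0,0,0,0,0],[0,0,0,0,0,0],[0,0,0,0,0,0]]]' 255 70; python3 wcap.py w6; python3 -m jog '[[[-0.005,0,0,0,0,0],[-0.025,0,0,0,0,0],[-0.05,0,0,0,0,0],[-0.06,0,0,0,0,0],[-0.06,0,0,0,0,0],[0,0,0,0,0,0],[0,0,0,0,0,0]]]';  python3 wcap.py w7
```

```text
time_s: 9.28
eef_pos: [596.6, -194.5, 13.7]
ee_rot: [0.629, 0.324, 0.628, -0.326]
force: [-1.3, 0.2, 6.0]
grip_width: 0.27
[ 596.6 -194.5   13.7] [-0.5    0.776  1.384 -0.004  0.98  -1.115] [-1.3  0.2  6. ] 0.27 9.275
time_s: 10.2
eef_pos: [595.8, -193.4, 211.3]
ee_rot: [0.627, 0.324, 0.629, -0.326]
force: [-0.5, 0.3, -3.0]
grip_width: 0.265
[ 595.8 -193.4  211.3] [-0.499  0.561  1.202 -0.003  1.381 -1.115] [-0.5  0.3 -3. ] 0.265 10.2
```

View pics/w7.png

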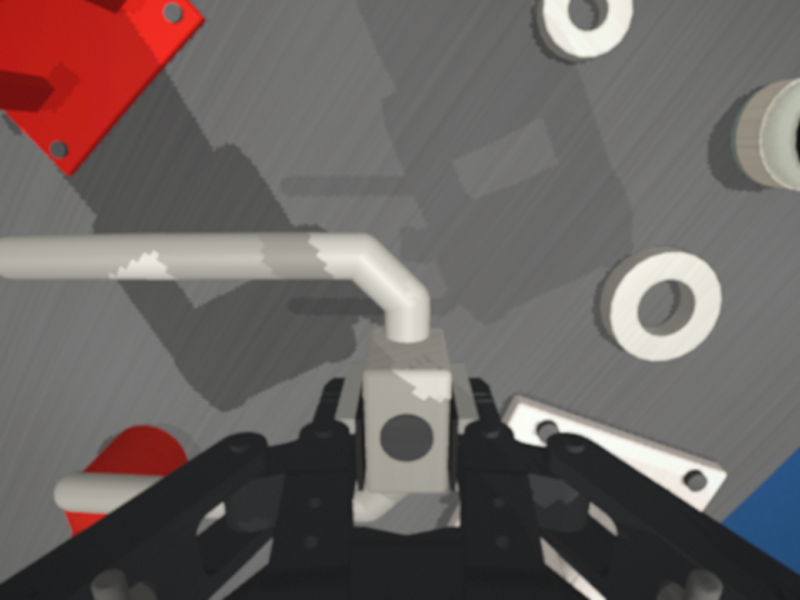

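Run:
```python
from hp import *
w=load("cap_w7.npz"); H=w["hand_eye"]
def tp(uv,x):
    d=H[:3,:3]@undist(w,np.array(uv)*.7); o=H[:3,3]; return o+d*(x-o[0])/d[0]
for xo in (-20.3,-18,-22): print("hole",tp((407,438),xo))
print("top corners", tp((363,371),-20.3),tp((451,371),-20.3), tp((357,491),-20.3),tp((447,492),-20.3))
print("far leg", tp((0,257),6.7),tp((300,256),6.7)); print("near end",tp((70,493),6.7))
```

```text
hole [-20.3         -0.541919    -0.81080889]
hole [-18.          -0.5366147    0.71667671]
hole [-22.          -0.54583958  -1.93981999]
top corners [-20.3        -12.07822163 -21.11030913] [-20.3         10.90241153 -21.15697759] [-20.3        -14.8965863   17.11949994] [-20.3         11.02020355  17.39343846]
far leg [   6.7        -130.6022379   -46.15168557] [  6.7        -32.76202748 -45.86204574]
near end [   6.7        -127.08906083   44.3116885 ]
```

```bash
cat > tgt.py <<'E'
from hp import *
import sys
n=float(sys.argv[1]); u=float(sys.argv[2])
p,R,s=pose(); Rt=toolR(-N,U)
pt=seat(125+u,0,10+n)-Rt@np.array([-3.3,-.5,-.9])
print("target tcp",pt,"now",p); delta(p,R,Rt,pt); print(np.round(s["force"],1),np.round(s["joints"],3),s["time_s"])
E
python3 tgt.py 70 3
```

```text
target tcp [586.68260585 204.03873613 173.04917619] now [ 595.64131975 -193.37906709  210.67124227]
shift in present axes (m) [ 0.0373  0.2226 -0.3294] rotvec [ 0.8587 -0.214   0.4616] shift in target axes [-0.0188 -0.1155 -0.3818]
[-0.5  0.7 -2.3] [-0.5    0.562  1.203 -0.003  1.381 -1.115] 10.25
```

```bash
python3 -m jog '[[[0,0,0,0.107,-0.027,0.058],[0,0,0,0.107,-0.027,0.058],[0,0,0,0.107,-0.027,0.058],[0,0,0,0.107,-0.027,0.058],[0,0,0,0.107,-0.027,0.058],[0,0,0,0.107,-0.027,0.058],[0,0,0,0.107,-0.027,0.058],[0,0,0,0.107,-0.027,0.058]]]'; python3 tgt.py 70 3;  python3 -m jog '[[[-0.002,-0.012,-0.02,0,0,0],[-0.002,-0.0128,-0.042,0,0,0],[-0.002,-0.0128,-0.042,0,0,0],[-0.002,-0.0128,-0.042,0,0,0],[-0.002,-0.0128,-0.042,0,0,0],[-0.002,-0.0128,-0.042,0,0,0],[-0.002,-0.0128,-0.042,0,0,0],[-0.002,-0.0128,-0.042,0,0,0],[-0.002,-0.0128,-0.042,0,0,0],[-0.001,0,-0.02,0,0,0],[0,0,0,0,0,0],[0,0,0,0,0,0]]]';python3 tgt.py 70 3; python3 wcap.py w8
```

```text
time_s: 11.25
eef_pos: [595.5, -193.4, 210.5]
ee_rot: [0.555, 0.649, 0.281, -0.439]
force: [0.8, 0.9, -2.5]
grip_width: 0.27
target tcp [586.68260585 204.03873613 173.04917619] now [ 595.47682791 -193.44408056  210.46682124]
shift in present axes (m) [-0.0198 -0.1157 -0.3817] rotvec [-0.0012  0.0008 -0.0045] shift in target axes [-0.0189 -0.1153 -0.3819]
[ 0.8  0.9 -2.5] [-0.557  0.333  1.63   0.211  0.715 -0.422] 11.25
time_s: 12.75
eef_pos: [585.6, 196.9, 173.0]
ee_rot: [0.556, 0.647, 0.281, -0.439]
force: [0.5, 0.4, -1.8]
grip_width: 0.266
target tcp [586.68260585 204.03873613 173.04917619] now [585.56081151 196.94221208 172.99768564]
shift in present axes (m) [-0.0004 -0.0006 -0.0071] rotvec [ 0.0032  0.0023 -0.0044] shift in target axes [-0.0004 -0.0006 -0.0071]
[ 0.5  0.4 -1.8] [ 0.225  0.407  1.63  -0.356  0.694  0.71 ] 12.75
[585.6 196.9 173. ] [ 0.225  0.407  1.63  -0.356  0.694  0.71 ] [ 0.5  0.4 -1.8] 0.266 12.75
```

View pics/w8.png

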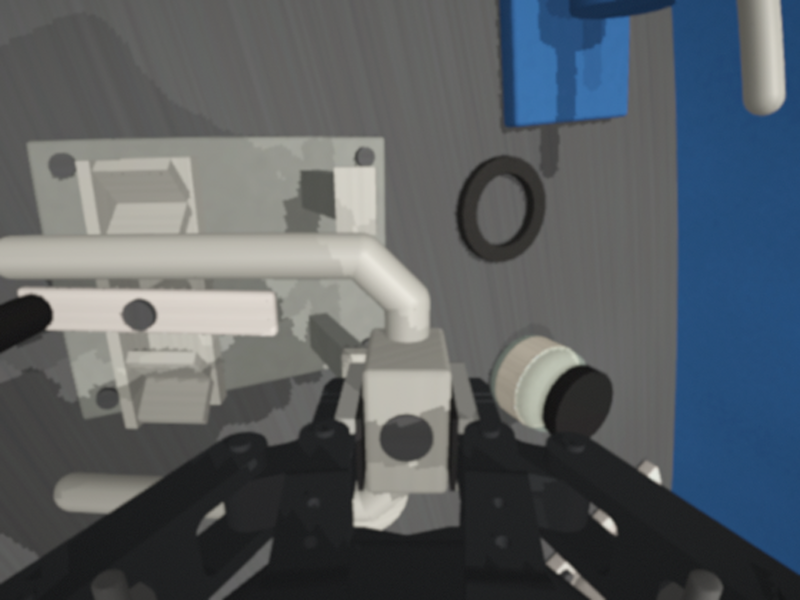

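The keeper is open along the slope, with the pivot at (139,314) and the pipe held over the cradle. I'll check the predicted landmarks against this view.

```bash
python3 - <<'E'
from hp import *
w=load("cap_w8.npz"); wp=(w["p"],w["q"])
f=lambda X: np.round(proj(w,X,wp)[0]/.7,0)
print("piv",f(seat(12,0,18)),"rest L inner/outer front/back", [f(seat(u,y,-7)) for u in(97,113) for y in (60,)],"notch L apex", [f(seat(u,45,-9.9)) for u in (-7,0,27)],"edges",[f(seat(-7,y,6)) for y in (29.5,60.5)])
print("bar end",f(seat(71,0,17)))
E
python3 - <<'E'
import cv2
im=cv2.imread("pics/w8.png")[120:440,0:400]
cv2.imwrite("pics/w8c.png",cv2.resize(im,(750,600)))
E
```

```text
piv [140. 313.] rest L inner/outer front/back [array([337., 167.]), array([373., 167.])] notch L apex [array([118., 202.]), array([132., 202.]), array([188., 201.])] edges [array([104., 241.]), array([ 92., 170.])]
bar end [274. 313.]
```

View pics/w8c.png

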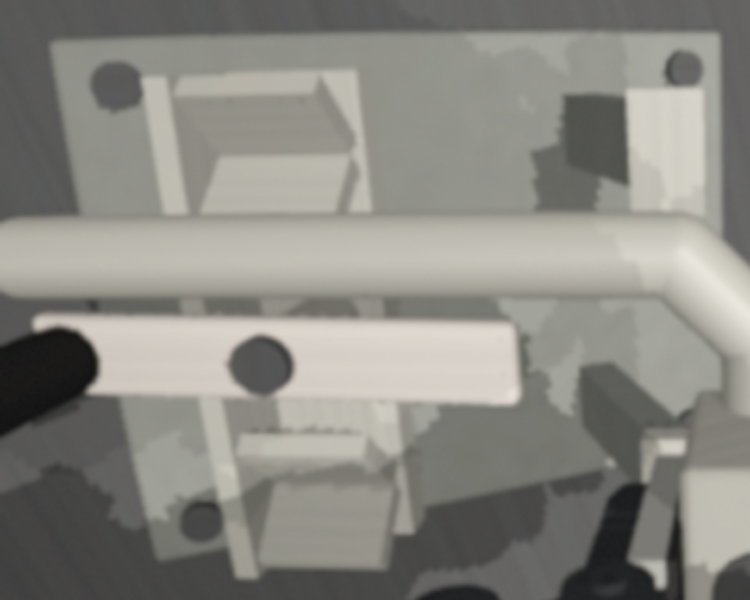

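Prediction and picture agree to about 1 px. Now I'll lower along the normal.

```bash
python3 -m jog '[[[0,0,-0.007,0,0,0],[0.03,0,0,0,0,0],[0.02,0,0,0,0,0],[0.008,0,0,0,0,0],[0,0,0,0,0,0],[0,0,0,0,0,0]]]'; python3 tgt.py 0 3
```

```text
time_s: 13.55
eef_pos: [614.6, 197.6, 124.0]
ee_rot: [0.556, 0.648, 0.281, -0.437]
force: [0.1, -0.0, -2.3]
grip_width: 0.271
target tcp [618.44108878 195.59029554 111.24284469] now [614.64882559 197.57494437 124.01294599]
shift in present axes (m) [ 0.0132 -0.0024  0.0009] rotvec [ 0.0029  0.0003 -0.0076] shift in target axes [ 0.0132 -0.0023  0.0009]
[ 0.1 -0.  -2.3] [ 0.214  0.522  1.597 -0.39   0.61   0.746] 13.55
```

```bash
python3 -m jog '[[[0.003,-0.002,0.001,0.003,0,-0.006],[0.003,0,0,0,0,0],[0.002,0,0,0,0,0],[0,0,0,0,0,0],[0,0,0,0,0,0]]]'; python3 tgt.py 0 3;  python3 -m jog '[[[0.002,0,0,0,0,0],[0.001,0,0,0,0,0],[0,0,0,0,0,0],[0,0,0,0,0,0]]]'; python3 tgt.py 0 3; python3 wcap.py w9
```

```text
time_s: 14.18
eef_pos: [616.2, 195.9, 115.1]
ee_rot: [0.554, 0.648, 0.282, -0.44]
force: [-0.2, 0.5, -2.1]
grip_width: 0.268
target tcp [618.44108878 195.59029554 111.24284469] now [616.21296785 195.88237263 115.14419944]
shift in present axes (m) [ 0.0045  0.0001 -0.0003] rotvec [ 0.0001  0.0009 -0.0006] shift in target axes [ 0.0045  0.0001 -0.0003]
[-0.2  0.5 -2.1] [ 0.209  0.537  1.596 -0.387  0.601  0.745] 14.175
time_s: 14.68
eef_pos: [617.6, 195.5, 112.5]
ee_rot: [0.554, 0.648, 0.282, -0.44]
force: [2.1, 0.5, -2.4]
grip_width: 0.271
target tcp [618.44108878 195.59029554 111.24284469] now [617.56400057 195.49934346 112.51309512]
shift in present axes (m) [ 0.0015  0.0001 -0.0003] rotvec [ 0.      0.0009 -0.0005] shift in target axes [ 0.0015  0.0001 -0.0003]
[ 2.1  0.5 -2.4] [ 0.208  0.543  1.595 -0.389  0.596  0.747] 14.675
[617.6 195.5 112.5] [ 0.208  0.543  1.595 -0.389  0.596  0.747] [ 2.1  0.5 -2.4] 0.271 14.675
```

View pics/w9.png

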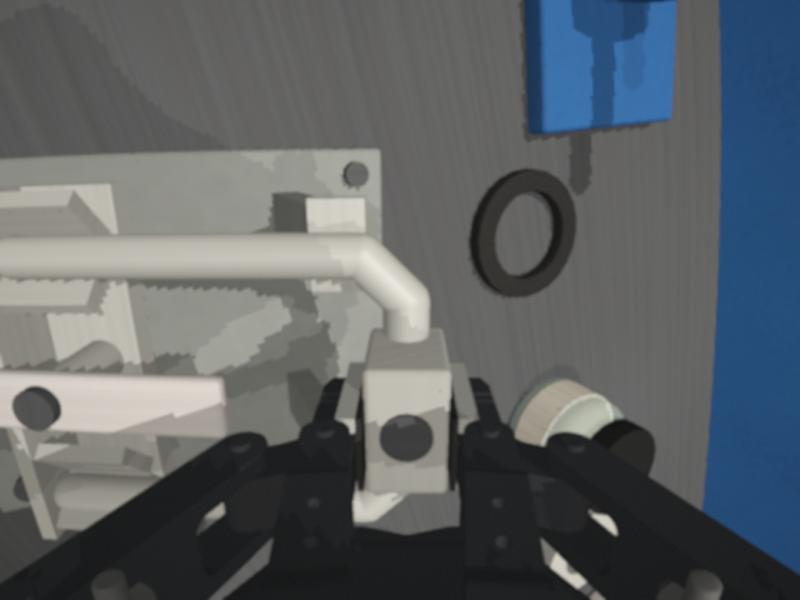

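The leg lies in the notch and over the rest. I'll make the last small lowering and watch the force.

```bash
python3 -m jog '[[[0.001,0,0,0,0,0],[0.001,0,0,0,0,0],[0,0,0,0,0,0]]]'; python3 tgt.py 0 3
```

```text
time_s: 15.1
eef_pos: [618.5, 195.5, 111.0]
ee_rot: [0.554, 0.648, 0.282, -0.44]
force: [-0.2, 2.9, 0.5]
grip_width: 0.268
target tcp [618.44108878 195.59029554 111.24284469] now [618.5350982  195.4890343  110.98453827]
shift in present axes (m) [-0.0003  0.     -0.0001] rotvec [-0.0004  0.0004 -0.0008] shift in target axes [-0.0003  0.     -0.0001]
[-0.2  2.9  0.5] [ 0.208  0.546  1.594 -0.389  0.593  0.748] 15.1
```

```bash
python3 -m jog '[[[0.0005,-0.001,0,0,0,0],[0,-0.001,0,0,0,0],[0,0,0,0,0,0]]]'; python3 tgt.py 0 3; python3 -m jog '[[[0,0,0,0,0,0],[0,0,0,0,0,0],[0,0,0,0,0,0],[0,0,0,0,0,0]]]' 110 40; python3 wcap.py w10
```

```text
time_s: 15.48
eef_pos: [617.5, 196.0, 110.1]
ee_rot: [0.554, 0.649, 0.282, -0.439]
force: [2.1, 3.4, 3.3]
grip_width: 0.269
target tcp [618.44108878 195.59029554 111.24284469] now [617.54463868 196.01034649 110.0786369 ]
shift in present axes (m) [-0.0006  0.0014  0.0002] rotvec [-0.0005 -0.0004 -0.0023] shift in target axes [-0.0006  0.0014  0.0002]
[2.1 3.4 3.3] [ 0.209  0.546  1.598 -0.393  0.589  0.753] 15.475
time_s: 15.98
eef_pos: [616.9, 195.6, 109.2]
ee_rot: [0.554, 0.648, 0.282, -0.44]
force: [0.2, 0.0, 0.4]
grip_width: 0.568
[616.9 195.6 109.2] [ 0.209  0.546  1.599 -0.393  0.59   0.752] [0.2 0.  0.4] 0.568 15.975
```

View pics/w10.png

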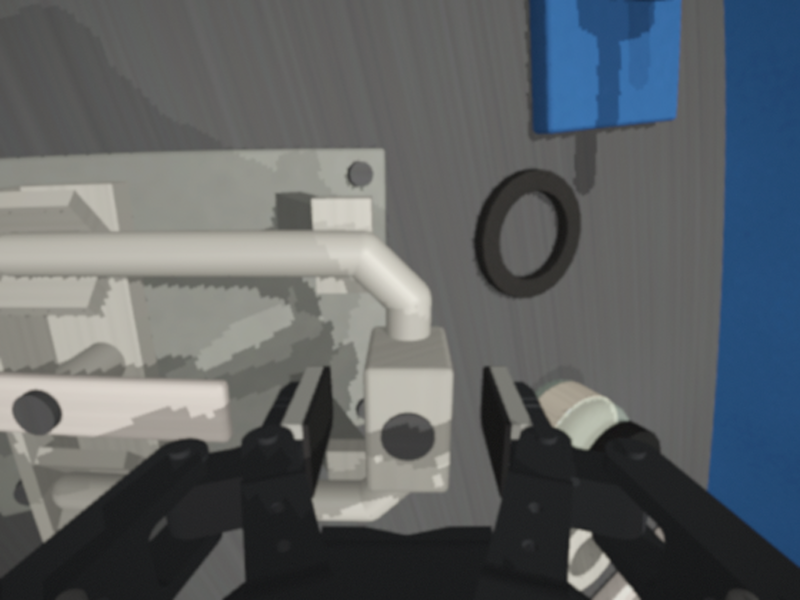

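```bash
python3 -m jog '[[[-0.02,0,0,0,0,0],[-0.05,0,0,0,0,0],[-0.05,0,0,0,0,0],[0,0,0,0,0,0],[0,0,0,0,0,0]]]'; python3 wcap.py w11
python3 - <<'E'
from hp import *
p,R,s=pose(); delta(p,R,Ro.from_rotvec(N*1.55).as_matrix()@toolR(-N,U),knob(1.56,30)+100*N)
w=load("cap_w11.npz"); wp=(w["p"],w["q"])
f=lambda X: np.round(proj(w,X,wp)[0]/.7,0)
print("expected hole",f(seat(125,0,27)),f(seat(128,0,27)),"ends",f(seat(-7,45,0)),f(seat(-7,-45,0)))
E
```

```text
time_s: 16.65
eef_pos: [562.4, 210.1, 214.5]
ee_rot: [0.554, 0.648, 0.282, -0.44]
force: [0.8, 0.1, -0.3]
grip_width: 0.565
[562.4 210.1 214.5] [ 0.26   0.33   1.62  -0.337  0.789  0.71 ] [ 0.8  0.1 -0.3] 0.565 16.65
shift in present axes (m) [-0.0052 -0.1636 -0.002 ] rotvec [-1.5498e+00  6.0000e-04  2.5000e-03] shift in target axes [-0.0054 -0.0014 -0.1636]
expected hole [408. 301.] [414. 301.] ends [167. 207.] [188. 358.]
```

View pics/w11.png

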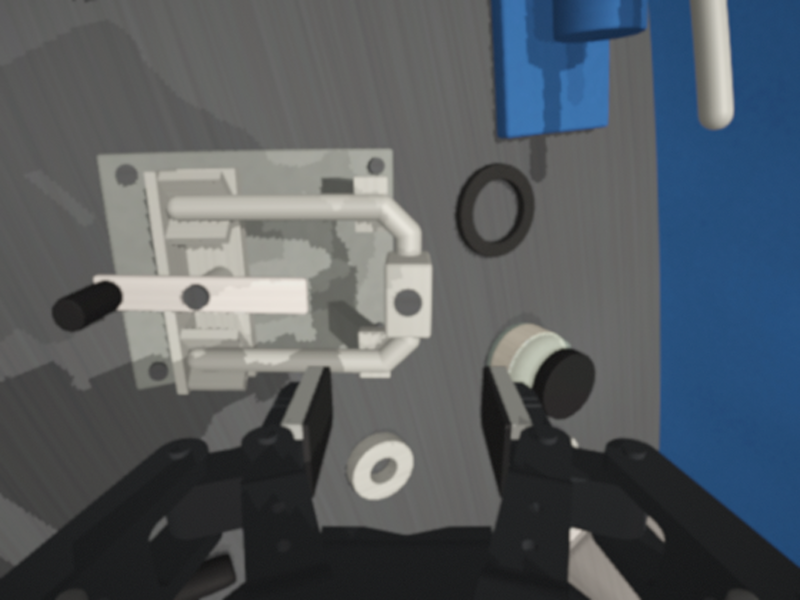

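The pipe is seated: hole at (408,301), ends at (167,207) and (189,358), all as predicted for a seated pipe. Next is the knob.

```bash
python3 -m jog '[[[-0.005,-0.04,-0.002,0,0,0],[0,-0.041,0,0,0,0],[0,-0.041,0,0,0,0],[0,-0.0415,0,0,0,0]]]' 160 40;python3 -m jog '[[[0,0,0,-0.172,0,0],[0,0,0,-0.172,0,0],[0,0,0,-0.172,0,0],[0,0,0,-0.172,0,0],[0,0,0,-0.172,0,0],[0,0,0,-0.172,0,0],[0,0,0,-0.172,0,0],[0,0,0,-0.172,0,0],[0,0,0,-0.172,0,0],[0,0,0,0,0,0]]]'; python3 wcap.py w12
python3 - <<'E'
from hp import *
p,R,s=pose(); delta(p,R,Ro.from_rotvec(N*1.55).as_matrix()@toolR(-N,U),knob(1.56,30))
w=load("cap_w12.npz"); wp=(w["p"],w["q"])
for k in (1.5,1.55,1.6): print(k,np.round(proj(w,knob(k,53),wp)[0]/.7,0))
E
```

```text
time_s: 17.2
eef_pos: [420.0, 249.7, 141.0]
ee_rot: [0.554, 0.647, 0.282, -0.441]
force: [0.7, -0.4, -0.2]
grip_width: 0.373
time_s: 18.45
eef_pos: [421.2, 249.6, 141.7]
ee_rot: [0.849, 0.076, 0.51, -0.118]
force: [0.5, 0.5, 0.1]
grip_width: 0.374
[421.2 249.6 141.7] [ 0.453  0.239  1.967 -0.551  0.629 -0.433] [0.5 0.5 0.1] 0.374 18.45
shift in present axes (m) [ 0.0998  0.0001 -0.0003] rotvec [-0.0053 -0.0007  0.002 ] shift in target axes [ 0.0998 -0.0001 -0.0004]
1.5 [412. 321.]
1.55 [407. 320.]
1.6 [402. 321.]
```

View pics/w12.png

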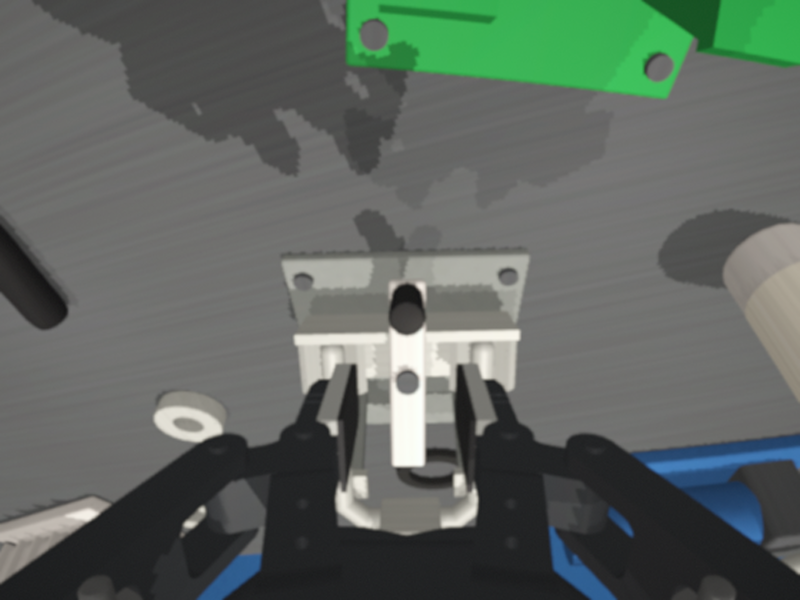

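```bash
python3 -m jog '[[[0.04,0,0,0,0,0],[0.035,0,0,0,0,0],[0.015,0,0,0,0,0],[0.01,0,0,0,0,0],[0,0,0,0,0,0]]]';python3 -m jog '[[[0,0.008,0.0007,0.16,0,0],[0,0.008,0.0007,0.16,0,0],[0,0.008,0.0007,0.16,0,0],[0,0.008,0.0007,0.16,0,0],[0,0.008,0.0007,0.16,0,0]]]'
python3 - <<'E'
from hp import *
p,R,s=pose(); k=.75; delta(p,R,Ro.from_rotvec(N*k).as_matrix()@toolR(-N,U),knob(k,30)); print(s["force"])
E
```

```text
time_s: 19.12
eef_pos: [466.7, 237.8, 54.7]
ee_rot: [0.849, 0.076, 0.509, -0.118]
force: [0.8, 0.5, -0.1]
grip_width: 0.373
time_s: 19.75
eef_pos: [489.6, 268.9, 63.2]
ee_rot: [0.751, 0.403, 0.422, -0.307]
force: [-0.4, -1.0, -0.8]
grip_width: 0.37
shift in present axes (m) [ 0.0016 -0.0012 -0.0008] rotvec [-0.0076  0.001  -0.0004] shift in target axes [ 0.0016 -0.0012 -0.0008]
[-0.35167628 -1.02934139 -0.80740667]
```

```bash
python3 -m jog '[[[0,0.008,0.0007,0.16,0,0],[0,0.008,0.0007,0.16,0,0],[0,0.008,0.0007,0.16,0,0],[0,0.008,0.0007,0.16,0,0],[0,0.006,0.0005,0.12,0,0],[0,0.003,0,0.06,0,0],[0,0,0,0,0,0]]]'; python3 wcap.py w13
python3 - <<'E'
from hp import *
p,R,s=pose(); k=-.07; delta(p,R,Ro.from_rotvec(N*k).as_matrix()@toolR(-N,U),knob(k,30)); print(s["force"])
w=load("cap_w13.npz"); wp=(w["p"],w["q"])
for k in (0,.1,.2): print(k,np.round(proj(w,knob(k,53),wp)[0]/.7,0))
E
```

```text
time_s: 20.62
eef_pos: [525.5, 272.7, 81.0]
ee_rot: [0.53, 0.668, 0.266, -0.449]
force: [-0.5, 0.5, 0.1]
grip_width: 0.375
[525.5 272.7  81. ] [ 0.403  0.518  1.744 -0.579  0.558  1.182] [-0.5  0.5  0.1] 0.375 20.625
shift in present axes (m) [ 0.0014 -0.0018 -0.0001] rotvec [-0.001   0.     -0.0015] shift in target axes [ 0.0014 -0.0018 -0.0001]
[-0.10123523 -0.11540004  0.15393766]
0 [392. 438.]
0.1 [374. 440.]
0.2 [356. 443.]
```

View pics/w13.png

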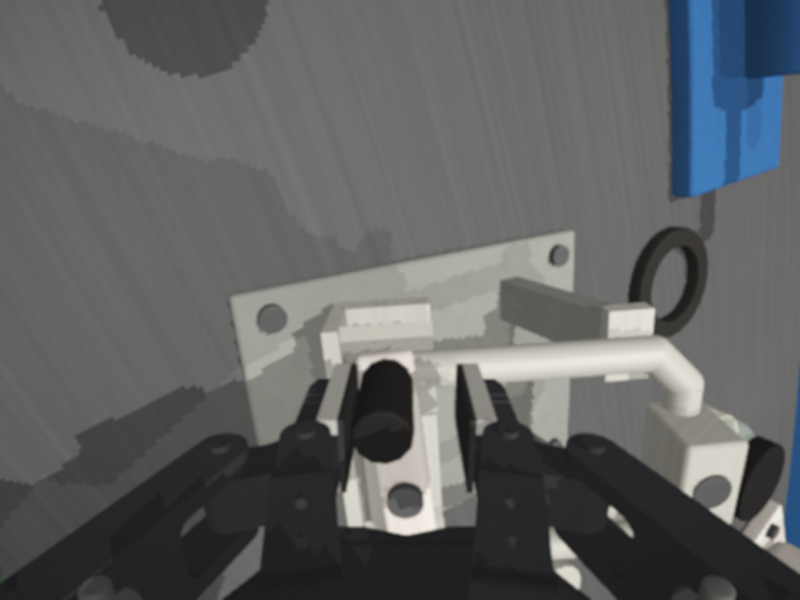

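The knob's top is at (383,437), so the joint is at about 0.05, shut. I'll free the pad and back off.

```bash
python3 -m jog '[[[0,-0.004,0,0,0,0],[-0.02,0,0,0,0,0],[-0.04,0,0,0,0,0],[-0.05,0,0,0,0,0],[-0.03,0,0,0,0,0],[0,0,0,0,0,0],[0,0,0,0,0,0]]]'; python3 wcap.py w14
python3 - <<'E'
from hp import *
from rig import vision
w=load("cap_w14.npz"); wp=(w["p"],w["q"])
f=lambda X:np.round(proj(w,X,wp)[0]/.7,0)
for k in (0,.05,.1,.2): print(k,f(knob(k,53)))
print("hole",f(seat(125,0,27)),"bar right end",f(seat(12,-59,17)))
c=vision.capture("side"); crop(c,180,205,130,110,6,"pics/d_end.png")
c=vision.capture("scene"); cv2.imwrite("pics/s_end.png",cv2.resize(c["image"][:,:,::-1],(800,600)))
E
```

```text
time_s: 21.55
eef_pos: [458.4, 290.3, 200.6]
ee_rot: [0.53, 0.667, 0.266, -0.45]
force: [-0.1, -0.3, -0.0]
grip_width: 0.375
[458.4 290.3 200.6] [ 0.498  0.265  1.749 -0.461  0.815  1.096] [-0.1 -0.3 -0. ] 0.375 21.55
0 [409. 292.]
0.05 [404. 292.]
0.1 [400. 293.]
0.2 [391. 295.]
hole [592. 344.] bar right end [419. 428.]
```

View pics/w14.png

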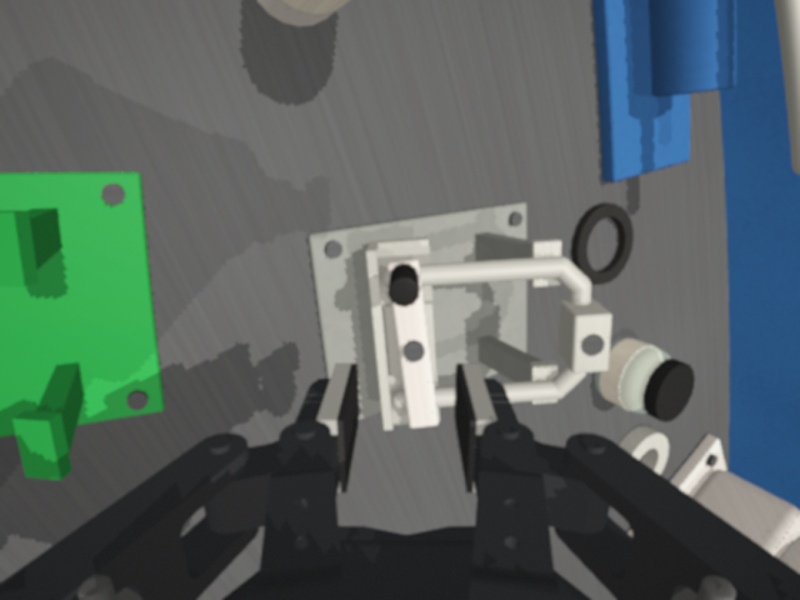

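View pics/s_end.png

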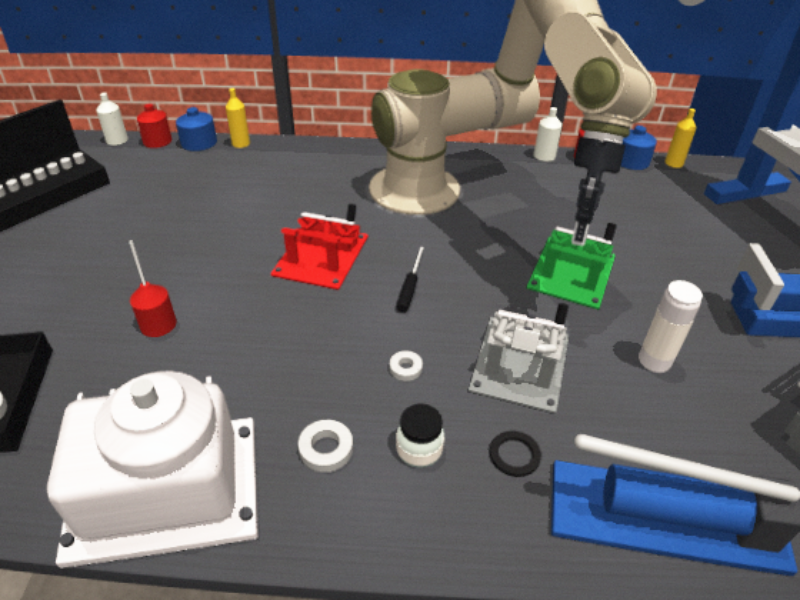

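View pics/d_end.png

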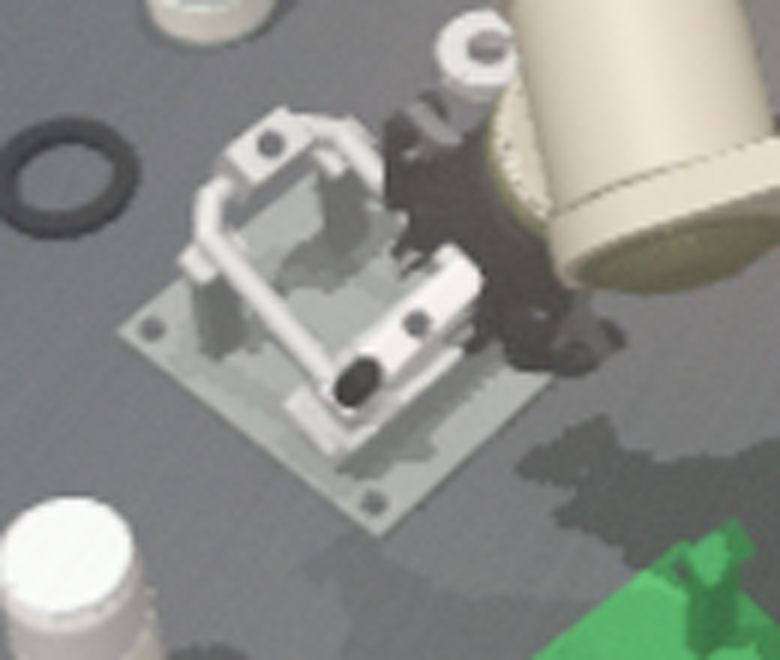

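The knob's top at (404,288) gives a keeper angle of about 0.05. The hole at (592,344) is exactly where a seated pipe should show it. The bystanders look unmoved and the gripper is clear, so I'll hand in.

```bash
python3 -c "
from rig import workorder; print(workorder.finish_job())"
```

```text
the job is handed in; nothing more can be done
None
```

The job is handed in. The pipe lies block side up in the grey cradle and the keeper bar is shut across both ends. `finish_job` gives no verdict, so the result rests on the checks below.

What I did: I swung the keeper open with the jaws loosely around its knob, lifted the pipe by its block, and laid it in the cradle tilted to the slope. Then I swung the keeper back and drew the gripper clear, all in about 22 s of the 72 s allowed.

Last checks:
- **Pipe:** before the keeper was shut, the block's hole and both pipe ends were within about 1 px of their predicted seated places. Afterwards the hole was exactly where predicted; I did not re-measure the ends.
- **Keeper:** about 0.05 rad from square (limit 0.25).
- **Gripper:** about 140 mm clear of the knob, with force readings near zero.
- **Other things on the bench:** all look unmoved in the scene picture, judged by eye. No check failed.

One disagreement: in the cradle fit a few wrist-view points, mainly the plate corners, were off by about 2 px. The cradle's position from the wrist view alone still agreed with the combined fit to about 0.2 mm.

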